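# Kit the feed pump: load the bearing cartridge, rest the plunger

### The arm

A 7-joint arm with a two-finger parallel gripper is mounted at the origin on a cart in front of the work surface, level with it; the furniture and walls round the work are solid. World frame = base frame: x ahead of the robot, y to its left, z up, the work surface at z = 0. Lengths are in m, angles in rad, forces in N, time in s.
With the tool pointing down it reaches from about 0.4 to 0.875 m from the base axis. Payload 19.3 kg.
Tool frame: the origin (TCP) lies midway between the tips of the shut fingers; the grasp point (between the pads) lies 19 mm behind it; z points along the fingers, y is the line along which they close (so a half turn about z gives the same grasp; the last joint's range is limited). The gripper opens to 85 mm and grips with 20 to 120 N. Pads are 22 mm wide; open, the fingers measure 114 mm over their backs; the gripper's body (76 mm by 85 mm) begins 54 mm behind the grasp point. The pads swing forward as they close: fully open they stand 13 mm farther back than shut.
Start: joints at [-1.42, 0.521, -0.036, 1.599, 0.021, 1.021, -0.113], TCP at [0.137, 0.61, 0.231] pointing down, gripper open.
Joint ranges: [-2.91, 2.91], [-0.3, 2.13], [-1.5, 1.42], [0.17, 2.43], [-1.26, 4.41], [0.16, 1.93], [-2.52, 2.52]. Speed limits (rad/s): [1.89, 1.89, 2.39, 2.39, 3.01, 3.01, 3.01].

### API

Orientations are given as [roll, pitch, yaw] about the fixed x, y, z axes, in that order (R = Rz(yaw) Ry(pitch) Rx(roll)).
In Python, from workcell import bot gives the robot as it stands.
- The arm moves only by the tool move_arm, never from a script. Its argument "series" is a list of rows, each a list of 3 entries, a list of its own where there are three numbers: the shift along the tool's x, y, z in cm, then the turn, a rotation vector about the tool's x, y, z in rad, then the opening in per cent of the stroke, from 0 (shut) to 100 (fully open). A call has 1 to 20 rows; each row is the pose to reach, as a shift and turn from the pose commanded when the call began, along the tool's axes at that moment; what a row does not reach only later rows make up. A row lasts 1/12 s, in which the tool goes at most 41.7 mm and 7.16 degrees, less where a joint would pass 70% of its speed; a pose out of reach is approached as far as the arm can. A call with a gripper value outside its range is refused whole. The fingers move at their own pace and stop on an object; "squeeze" is the grip in N (left out, the last holds). Time passes only in rows, so rows that repeat a pose let the fingers close. It gives the time, the measured TCP pose, the force, the opening and the grip force at its end, in the units of the state.
- bot.observe(): the state, without advancing time (a new reading comes with each control period).
- bot.grab_frame(name): name is "scene" or "side" or "wrist"; returns (picture, depth): 400x640x3 uint8, red, green, blue; 400x640 float32, m along the optical axis (not along the pixel's ray), 0 where there is no reading.
- bot.camera_params(name): a dict with "fovy" (degrees; the focal length in pixels is half the picture's height over the tangent of half this angle, whatever the lens; pixels are square), "cx", "cy" (the principal point, pixels), "dist_coeffs" ([k1, k2, p1, p2, k3] as OpenCV has them; the pictures are not rectified), "R" (3x3) and "t" (3): a world point X has camera coordinates R X + t; the wrist camera has in their place "tool_from_camera" (4x4, takes a point from camera to tool coordinates, whose origin is the TCP and whose axes are the flange's). Camera axes: x right, y down, z forward; pixel columns grow to the right and rows downward; lengths in m; the calibration is good to about 2 mm. A picture is of the moment at which its call begins: read the wrist's pose just before it. camera_params takes no time and is no camera call.
- bot.job_done(): hands the job in; it is judged then, once.
Trained networks look in the newest picture that a camera, given by its name, has taken for a name from the list of things; names that differ only in an ending like _2 or _b are one class to them, and where a whole thing is asked for, a point or a joint stands for the part that bears it (a point fixed in the world has none). Each returns a list of dicts, best first, with "conf" (0 to 1); they miss things now and then, are a little off and sometimes report something else, mostly with a low value. They report only what shows in the picture. A call takes as long as a camera call.
- bot.find_in(camera, thing): "bbox" ([left, top, right, bottom] in pixels, round what is visible of it).
- bot.trace(camera, thing): "mask" (400x640 bool, what is visible of it) and "bbox" ([left, top, right, bottom] in pixels, round what is visible of it).
The state is a dict: "clock": time; "qpos": joint angles; "qd": joint speeds; "joint_efforts": joint torques, N m; "position": TCP position; "tool_rot": TCP orientation; "force": force on the tool from outside, world axes, zero at the start; "moment": the same for the moment, N m; "grip_width": finger opening in m; "finger_force": force on a finger pad.
Only numpy, scipy, OpenCV 4.12 (cv2) and the standard library are available. Lean on these libraries where they do the work, as an engineer would, in place of code of your own. Each camera call takes 0.05 s, during which the arm holds its last target. There are 200 camera calls.

### The job

Get the feed pump's parts together in the black tray. Drop the two small ball bearings into the bore of the aluminium cartridge with the small brass distance ring between them (bearing, ring, bearing, all lying flat and fully down), and lay the pump plunger in the notches of the blue rest beside it, where its lapped surface is safe. The larger bearing, the larger brass ring and the hexagon bolt belong to another pump: leave them where they lie.

Things in the scene. Friction and masses are not known exactly. Their poses are not given: they have to be found in the camera images.
- tray: black plastic parts tray, sloping walls, 202 x 242 x 62 mm (its x, y, z), fixed on the bench. Origin: centre of its underside; z up. Inner floor about 8 mm above the bench, rim 62 mm. The cartridge stands 50 mm from its centre along its own +y or -y, the rest 50 mm the other way.
- cartridge: aluminium bearing cartridge fixed upright in the tray: 73 mm flange below, body 58 mm across and 53 mm high, open at the top. Bore 43.5 mm, oiled and slippery, with a 3 mm deep 45-degree lead-in to 49.5 mm at the mouth; a shoulder 7 mm above its underside carries the stack, so the undersides of the three come to 7, 21 and 35 mm. Origin: centre of its underside, 8.5 mm above the bench; z up along the bore.
- plunger_rest: blue plastic rest fixed in the tray: base 40 x 64 x 4 mm (its x, y, z), two upright saddles 9 mm thick, 24 mm either side of its middle along y, each with a 90-degree V notch from 7 mm up to its top 16 mm above its underside. The 39 mm gap between them leaves room for fingers. The plunger lies in both notches along y, either way round. Origin: centre of its underside, 8.5 mm above the bench; z up.
- bearing_a: one of two equal small ball bearings, light grey steel, 42 mm outer diameter, 14 mm thick, lying flat. Origin: centre of its underside; z up. The two are interchangeable.
- bearing_b: the other small ball bearing, 42 mm outer diameter, 14 mm thick, lying flat. Origin: centre of its underside; z up.
- distance_ring: small plain brass ring, 42 mm outer and 31 mm inner diameter, 14 mm thick, lying flat. Origin: centre of its underside; z up.
- plunger: pump plunger, light grey steel, round and stepped, 68 mm long (along its y), 16 mm at its widest, lying on its side. Origin: under the middle of its length, at its underside; z up, its axis about 8 mm above.
- large_bearing: larger ball bearing, 52 mm outer diameter, 14 mm thick, lying flat; does not belong, stays where it lies. Origin: centre of its underside.
- large_ring: larger plain brass ring, 52 mm outer and 39 mm inner diameter, 14 mm thick, lying flat; does not belong, stays where it lies. Origin: centre of its underside.
- bolt: dark grey hexagon bolt, 67 mm long (along its y), 17 mm head, lying; does not belong, stays where it lies. Origin: under the middle of its length.

How it is judged:
By the outcome, as a careful person would: the job done as asked, in the order asked, and still so for the second after the job is handed in, with the robot touching nothing.
It also fails if it takes over 112 s, if anything falls off the work surface, if the arm or the gripper's body presses on something with over 40 N, if the wrist force passes 120 N, or if a joint passes its speed limit or range.

## Working session

There is one attempt and no reset: what is moved stays moved. The work goes in short steps, Python scripts to look and compute and a tool call to move; the robot and the scene stay as the last step left them, time stands still between calls to the robot, and variables do not carry over. Pictures are saved under pics/ and viewed, at most 14 in all, crops included, and the job is handed in when it is done.

Besides the shell and the picture viewer there is one more tool, called in YAML: its name, and indented under it one key for each argument. move_arm: Moves the arm, as the interface text tells. Its arguments: {"type":"object","properties":{"series":{"type":"array"},"squeeze":{"type":"number"}},"required":["series"]}

```bash
mkdir -p pics
cat > h.py <<'E'
import numpy as np,cv2
from workcell import bot
from scipy.spatial.transform import Rotation as Ro
def cam(n,st=None):
    p=bot.camera_params(n); f=200/np.tan(np.radians(p['fovy'])/2)
    K=np.array([[f,0,p['cx']],[0,f,p['cy']],[0,0,1.]]); d=np.array(p['dist_coeffs'],float)
    if 'R' in p:
        R=np.array(p['R']);t=np.array(p['t']); Rw=R.T; o=-R.T@t
    else:
        T=np.array(p['tool_from_camera']); Rt=Ro.from_euler('xyz',st['tool_rot']).as_matrix()
        Rw=Rt@T[:3,:3]; o=Rt@T[:3,3]+np.array(st['position'])
    return K,d,Rw,o
def rays(c,uv):
    K,d,Rw,o=c
    n=cv2.undistortPoints(np.array(uv,float).reshape(-1,1,2),K,d).reshape(-1,2)
    return np.c_[n,np.ones(len(n))]
def onplane(c,uv,z):
    r=rays(c,uv)@c[2].T; o=c[3]
    return o+r*((z-o[2])/r[:,2])[:,None]
def pts(c,depth,mask):
    v,u=np.nonzero(mask&(depth>0))
    return (rays(c,np.c_[u,v])*depth[v,u][:,None])@c[2].T+c[3]
def save(n,im): cv2.imwrite('pics/'+n+'.png',im[:,:,::-1])
E
python3 - <<'E'
from h import *
s=bot.observe();print({k:np.round(v,3) for k,v in s.items()})
a=bot.grab_frame('scene')[0];b=bot.grab_frame('side')[0]
save('scene',a);save('side',b)
for n in('scene','side'):
    c=cam(n);print(n,c[3].round(3),c[2].round(2).tolist())
    im,d=bot.grab_frame(n)
    for t in['tray','cartridge','plunger_rest','bearing_a','distance_ring','plunger','large_bearing','large_ring','bolt']:
        for r in bot.trace(n,t)[:3]:
            P=pts(c,d,r['mask']); 
            if len(P): print(t,round(r['conf'],2),np.round(r['bbox']),np.median(P,0).round(3),np.percentile(P,2,0).round(3),np.percentile(P,98,0).round(3))
print(bot.observe()['clock'])
E
```

```text
{'clock': np.float64(0.0), 'qpos': array([-1.42 ,  0.522, -0.036,  1.6  ,  0.021,  1.021, -0.113]), 'qd': array([ 0.001,  0.001,  0.   ,  0.001,  0.   ,  0.001, -0.   ]), 'joint_efforts': array([-2.0000e-03, -9.2711e+01,  1.9790e+00, -3.6992e+01,  1.8000e-02,
        8.0000e-03, -0.0000e+00]), 'position': array([0.137, 0.609, 0.231]), 'tool_rot': array([-3.14 ,  0.   ,  2.921]), 'force': array([0.864, 0.177, 0.537]), 'moment': array([0.044, 0.026, 0.009]), 'finger_force': np.float64(0.0), 'grip_width': np.float64(0.085)}
scene [-0.089 -0.497  0.913] [[0.62, -0.58, 0.54], [-0.79, -0.45, 0.42], [0.0, -0.68, -0.73]]
tray 0.73 [276. 127. 388. 217.] [0.657 0.038 0.025] [ 0.529 -0.083 -0.001] [0.734 0.154 0.064]
cartridge 0.88 [307. 147. 331. 179.] [0.631 0.079 0.038] [0.608 0.053 0.01 ] [0.669 0.111 0.063]
plunger_rest 0.73 [332. 180. 356. 200.] [ 0.622 -0.013  0.013] [ 0.602 -0.044  0.009] [0.642 0.014 0.026]
bearing_a 0.75 [303. 245. 323. 262.] [ 0.422 -0.075  0.013] [ 0.403 -0.095 -0.001] [ 0.441 -0.056  0.017]
bearing_a 0.55 [214. 194. 232. 213.] [0.404 0.191 0.012] [ 0.384  0.173 -0.
[... 1350 characters left out ...]
302. 148. 382. 207.] [0.643 0.044 0.027] [ 0.533 -0.08   0.001] [0.738 0.158 0.064]
distance_ring 0.55 [305. 252. 324. 264.] [ 0.413 -0.194  0.012] [ 0.395 -0.215  0.002] [ 0.434 -0.176  0.017]
large_bearing 0.6 [271. 194. 287. 209.] [0.426 0.065 0.013] [0.404 0.043 0.001] [0.451 0.093 0.017]
large_bearing 0.49 [324. 160. 348. 182.] [0.637 0.075 0.041] [0.611 0.055 0.011] [0.671 0.114 0.064]
large_ring 0.66 [258. 149. 273. 161.] [0.488 0.315 0.009] [ 0.463  0.288 -0.003] [0.509 0.335 0.017]
bolt 0.59 [356. 268. 376. 290.] [ 0.487 -0.318  0.012] [ 0.477 -0.343 -0.   ] [ 0.498 -0.279  0.017]
bolt 0.3 [291. 222. 305. 237.] [ 0.425 -0.074  0.014] [ 0.406 -0.093  0.001] [ 0.444 -0.052  0.018]
1.1
```

View pics/scene.png

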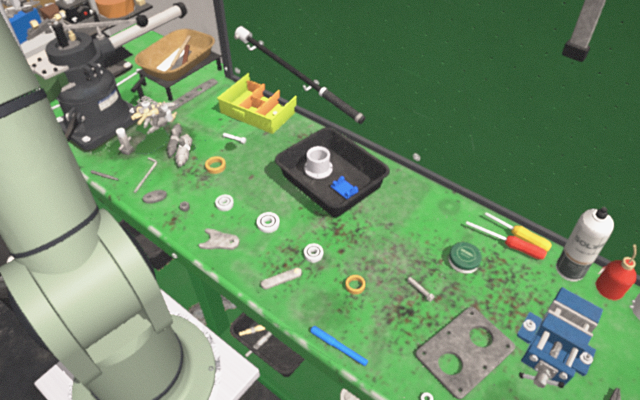

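Run:
```python
from h import *
# fine scene geometry: plunger direction, cartridge, rest, bolt
for n in('scene','side'):
    c=cam(n);im,d=bot.grab_frame(n)
    for t,zl,zh in[('plunger',.004,.03),('cartridge',.055,.07),('plunger_rest',.005,.04),('bearing_a',.008,.03),('distance_ring',.008,.03)]:
        for r in bot.trace(n,t)[:2]:
            P=pts(c,d,r['mask']);P=P[(P[:,2]>zl)&(P[:,2]<zh)]
            if len(P)<8: continue
            (x,y),(w,h),a=cv2.minAreaRect((P[:,:2]*1000).astype(np.float32))
            print(n,t,round(r['conf'],2),len(P),np.round([x,y,w,h,a],1))
p=bot.camera_params('wrist');print(np.round(p['tool_from_camera'],3),p['fovy'])
```

```text
scene cartridge 0.79 174 [641.   84.4  59.9  56.3  37.5]
scene plunger_rest 0.6 282 [623.2 -13.4  59.4  39.1  81.7]
scene bearing_a 0.82 212 [422.4 -75.4  39.6  43.3   6.5]
scene bearing_a 0.65 166 [403.6 193.   41.5  40.   62.5]
scene distance_ring 0.51 161 [ 412.5 -197.1   43.1   38.7   36. ]
side plunger 0.38 27 [595.3 348.3   8.4  63.   15.5]
side cartridge 0.88 95 [642.6  86.4  57.3  52.   59. ]
side plunger_rest 0.6 97 [629.1   1.   35.6  37.5  70.4]
side plunger_rest 0.51 145 [425.6 -72.7  43.8  39.5  41.3]
side bearing_a 0.57 136 [ 4.236e+02 -7.290e+01  3.980e+01  4.170e+01  4.000e-01]
side bearing_a 0.25 56 [487.2 310.7  49.6  43.4  66.9]
side distance_ring 0.44 99 [ 414.4 -196.4   40.7   38.6   29.7]
[[ 0.    -0.951 -0.31   0.079]
 [ 1.     0.    -0.    -0.   ]
 [ 0.001 -0.31   0.951 -0.142]
 [ 0.     0.     0.     1.   ]] 64.8351024252915
```

```bash
cat >> h.py <<'E'
def go(x,y,z,yaw):
    s=bot.observe(); R=Ro.from_euler('xyz',s['tool_rot']); G=Ro.from_euler('xyz',[np.pi,0,yaw])
    print('go',(R.inv().apply(np.array([x,y,z])-s['position'])*100).round(2),(R.inv()*G).as_rotvec().round(3),'t',round(s['clock'],2),'q7',round(s['qpos'][6],2))
def disc(thing,top,near,rad,name=None,tol=.004):
    """centre of a round face at height top near a guess, from the wrist camera: depth points"""
    s=bot.observe(); c=cam('wrist',s); im,d=bot.grab_frame('wrist')
    if name: save(name,im)
    P=pts(c,d,d>0); P=P[(abs(P[:,2]-top)<tol)&(np.hypot(*(P[:,:2]-near).T)<rad*1.5)]
    (x,y),r=cv2.minEnclosingCircle((P[:,:2]*1000).astype(np.float32))
    m=P[:,2]; print(thing,'n',len(P),'encl',round(x,1),round(y,1),round(r,1),'zmed',np.median(m).round(4),'mid',((np.percentile(P,1,0)+np.percentile(P,99,0))*500)[:2].round(1))
E
python3 -c "
from h import *
go(.404,.193,.12,1.43)"
```

```text
go [-35.19 -34.82  11.13] [-0.     0.     1.491] t 1.7 q7 -0.11
```

move_arm:
  series:
    - [[-35.2, -34.8, 11.1], [0, 0, 1.491], 100]
    - [[-35.2, -34.8, 11.1], [0, 0, 1.491], 100]
    - [[-35.2, -34.8, 11.1], [0, 0, 1.491], 100]
    - [[-35.2, -34.8, 11.1], [0, 0, 1.491], 100]
    - [[-35.2, -34.8, 11.1], [0, 0, 1.491], 100]
    - [[-35.2, -34.8, 11.1], [0, 0, 1.491], 100]
    - [[-35.2, -34.8, 11.1], [0, 0, 1.491], 100]
    - [[-35.2, -34.8, 11.1], [0, 0, 1.491], 100]
    - [[-35.2, -34.8, 11.1], [0, 0, 1.491], 100]
    - [[-35.2, -34.8, 11.1], [0, 0, 1.491], 100]
    - [[-35.2, -34.8, 11.1], [0, 0, 1.491], 100]
    - [[-35.2, -34.8, 11.1], [0, 0, 1.491], 100]
    - [[-35.2, -34.8, 11.1], [0, 0, 1.491], 100]
    - [[-35.2, -34.8, 11.1], [0, 0, 1.491], 100]
    - [[-35.2, -34.8, 11.1], [0, 0, 1.491], 100]

```text
clock: 2.95
position: [0.4042, 0.1931, 0.1203]
tool_rot: [-3.141, -0.0, 1.429]
force: [-0.5, 0.4, 0.4]
grip_width: 0.085
finger_force: 0.0
```

```bash
python3 -c "
from h import *
s=bot.observe();print(s['position'],s['tool_rot'],s['qpos'].round(2))
disc('b',.014,[.404,.193],.021,'w1')
go(.404,.193,.004,1.43)"
```

```text
[0.40421244 0.1930787  0.12029577] [-3.14142299e+00 -2.31821578e-05  1.42932603e+00] [-0.85  0.45  0.34  2.16 -0.28  0.57 -0.44]
b n 1619 encl 408.6 194.9 21.2 zmed 0.0128 mid [408.4 195.5]
go [-0.09  0.02 11.64] [-0.    -0.     0.001] t 3.0 q7 -0.44
```

View pics/w1.png

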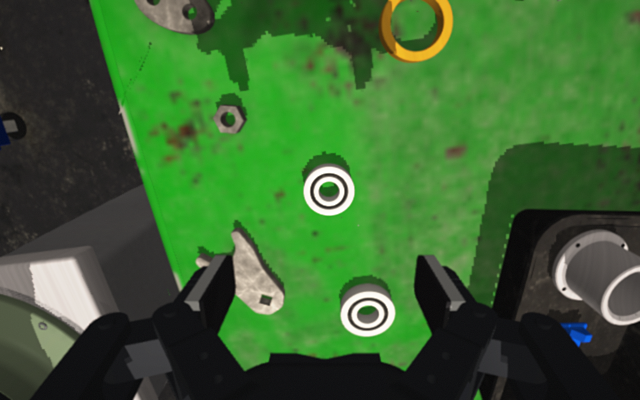

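move_arm:
  series:
    - [[0.1, 0.3, 4], [0, 0, 0], 100]
    - [[0.15, 0.3, 8], [0, 0, 0], 100]
    - [[0.15, 0.3, 11], [0, 0, 0], 90]
    - [[0.15, 0.3, 11.6], [0, 0, 0], 80]
    - [[0.15, 0.3, 11.6], [0, 0, 0], 60]
    - [[0.15, 0.3, 11.6], [0, 0, 0], 30]
    - [[0.15, 0.3, 11.6], [0, 0, 0], 30]
    - [[0.15, 0.3, 11.6], [0, 0, 0], 30]
    - [[0.15, 0.3, 11.6], [0, 0, 0], 30]
    - [[0.15, 0.3, 11.6], [0, 0, 0], 30]
    - [[0.15, 0.3, 11.6], [0, 0, 0], 30]
  squeeze: 50

```text
clock: 3.92
position: [0.408, 0.195, 0.006]
tool_rot: [3.14, -0.002, 1.43]
force: [-3.3, 0.7, 15.8]
grip_width: 0.0386
finger_force: 51.9
```

move_arm:
  series:
    - [[0, 0, -3], [0, 0, 0], 30]
    - [[0, 0, -7], [0, 0, 0], 30]
    - [[0, 0, -11], [0, 0, 0], 30]
    - [[0, 0, -11.5], [0, 0, 0], 30]
    - [[0, 0, -11.5], [0, 0, 0], 30]

```text
clock: 4.33
position: [0.4085, 0.1956, 0.1225]
tool_rot: [3.137, -0.005, 1.431]
force: [-0.5, 0.7, -1.9]
grip_width: 0.0385
finger_force: 51.2
```

```bash
python3 -c "
from h import *
s=bot.observe();print(s['position'],s['grip_width'],s['force'])
save('w2',bot.grab_frame('wrist')[0]);
p=s['position']
disc('held',p[2]+.008,p[:2],.021,tol=.008)"
```

```text
[0.40850121 0.19558038 0.12254242] 0.038492803952807124 [-0.45557265  0.6533863  -1.92100881]
held n 5354 encl 409.3 201.4 30.9 zmed 0.1274 mid [409.3 196.2]
```

View pics/w2.png

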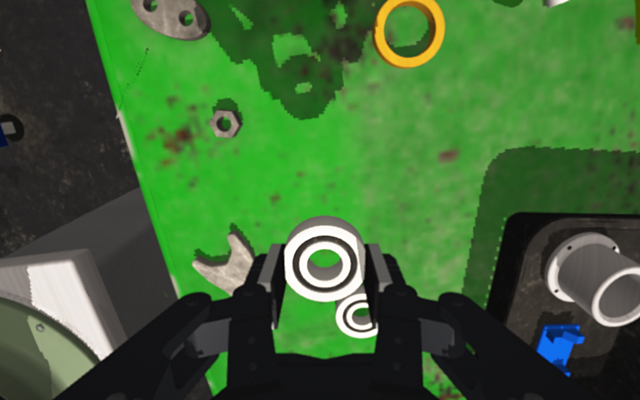

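```bash
cat >> h.py <<'E'
def held(things=('bearing_a',)):
    s=bot.observe(); c=cam('wrist',s); im,d=bot.grab_frame('wrist'); p=np.array(s['position'])
    Rt=Ro.from_euler('xyz',s['tool_rot'])
    for t in things:
        for r in bot.trace('wrist',t)[:2]:
            Q=Rt.inv().apply(pts(c,d,r['mask'])-p)*1000
            Q=Q[(abs(Q[:,2])<25)&(np.hypot(Q[:,0],Q[:,1])<35)]
            if len(Q)<50: continue
            zt=np.percentile(Q[:,2],20); F=Q[abs(Q[:,2]-zt)<3]
            A=np.c_[F[:,:2],np.ones(len(F))]; pl=np.linalg.lstsq(A,F[:,2],rcond=None)[0]
            (x,y),rr=cv2.minEnclosingCircle(F[:,:2].astype(np.float32))
            print(t,round(r['conf'],2),'tool-frame mm: encl',round(x,1),round(y,1),round(rr,1),'mid',((np.percentile(F,1,0)+np.percentile(F,99,0))/2).round(1),'z',np.median(F[:,2]).round(1),'tilt',pl[:2].round(3))
E
python3 -c "
from h import *
held()
c=cam('side');im,d=bot.grab_frame('side')
p=bot.observe()['position']
K,dd,Rw,o=c
uv=cv2.projectPoints((Rw.T@(np.array(p)-o)).reshape(1,3),np.zeros(3),np.zeros(3),K,dd)[0].ravel();print(uv)
u,v=uv.astype(int)
cv2.imwrite('pics/s2.png',cv2.resize(im[v-35:v+35,u-50:u+50,::-1],None,fx=6,fy=6,interpolation=cv2.INTER_CUBIC))
go(.63,.082,.17,1.43)"
```

```text
bearing_a 0.83 tool-frame mm: encl 0.6 0.2 21.2 mid [ 1.   0.2 -6.2] z -6.5 tilt [0.007 0.002]
[252.98653074 152.0298491 ]
go [-7.95 23.67 -5.17] [-0.001  0.001 -0.   ] t 4.58 q7 -0.42
```

View pics/s2.png

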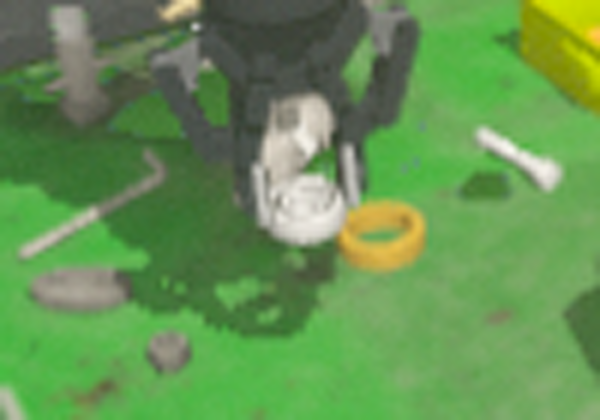

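move_arm:
  series:
    - [[-2, 4, -5.7], [0, 0, 0], 30]
    - [[-8, 23.6, -5.7], [0, 0, 0], 30]
    - [[-8, 23.6, -5.7], [0, 0, 0], 30]
    - [[-8, 23.6, -5.7], [0, 0, 0], 30]
    - [[-8, 23.6, -5.7], [0, 0, 0], 30]
    - [[-8, 23.6, -5.7], [0, 0, 0], 30]
    - [[-8, 23.6, -5.7], [0, 0, 0], 30]
    - [[-8, 23.6, -5.7], [0, 0, 0], 30]
    - [[-8, 23.6, -5.7], [0, 0, 0], 30]
    - [[-8, 23.6, -5.7], [0, 0, 0], 30]

```text
clock: 5.42
position: [0.6287, 0.082, 0.175]
tool_rot: [-3.139, 0.001, 1.43]
force: [-0.1, 0.6, -1.5]
grip_width: 0.0387
finger_force: 51.3
```

```bash
python3 -c "
from h import *
s=bot.observe();print(s['position'],s['grip_width'],s['force'])
disc('cart',.0615,[.64,.084],.029,'w3',tol=.005)
held()"
```

```text
[0.62874296 0.08202299 0.17499289] 0.038713880348506834 [-0.09967863  0.61821903 -1.52688883]
cart n 1639 encl 644.2 86.5 29.2 zmed 0.06 mid [644.3  87. ]
```

View pics/w3.png

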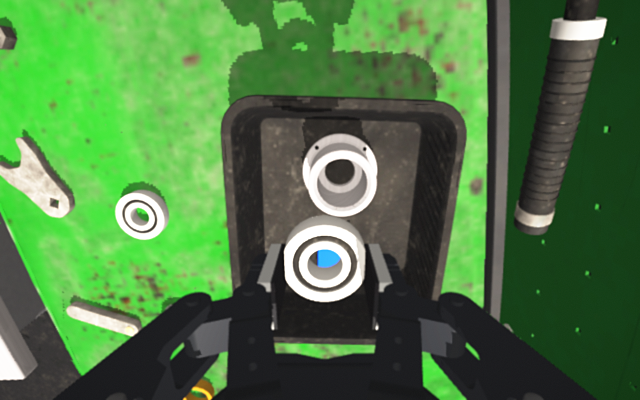

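move_arm:
  series:
    - [[0.61, 1.46, 3], [0, 0, 0], 30]
    - [[0.61, 1.46, 6], [0, 0, 0], 30]
    - [[0.61, 1.46, 9], [0, 0, 0], 30]
    - [[0.61, 1.46, 10.2], [0, 0, 0], 30]
    - [[0.61, 1.46, 10.4], [0, 0, 0], 30]
    - [[0.61, 1.46, 10.6], [0, 0, 0], 30]
    - [[0.61, 1.46, 10.8], [0, 0, 0], 30]
    - [[0.61, 1.46, 11.0], [0, 0, 0], 30]
    - [[0.61, 1.46, 11.0], [0, 0, 0], 30]

```text
clock: 6.32
position: [0.6455, 0.086, 0.0673]
tool_rot: [3.14, -0.001, 1.43]
force: [-0.7, -0.2, -1.1]
grip_width: 0.0386
finger_force: 51.3
```

```bash
python3 -c "
from h import *
s=bot.observe();print(s['position'],s['tool_rot'],s['grip_width'],s['force'],s['moment'])
held()"
```

```text
[0.64548798 0.08601935 0.06726489] [ 3.14028607e+00 -6.06807881e-04  1.42982363e+00] 0.03864703135285565 [-0.72272694 -0.2198092  -1.08051314] [ 0.00256144 -0.00118675 -0.03870563]
bearing_a 0.75 tool-frame mm: encl 0.4 0.3 21.3 mid [ 1.   0.2 -6.1] z -6.4 tilt [0.007 0.002]
```

move_arm:
  series:
    - [[0, -0.12, 0], [0, 0, 0], 30]
    - [[0, -0.12, 0.1], [0, 0, 0], 30]
    - [[0, -0.12, 0.2], [0, 0, 0], 30]
    - [[0, -0.12, 0.3], [0, 0, 0], 30]
    - [[0, -0.12, 0.4], [0, 0, 0], 30]
    - [[0, -0.12, 0.4], [0, 0, 0], 30]

```text
clock: 6.92
position: [0.6437, 0.086, 0.062]
tool_rot: [-3.141, 0.0, 1.43]
force: [-0.4, 0.4, -1.3]
grip_width: 0.0385
finger_force: 51.3
```

move_arm:
  series:
    - [[0, 0, 0], [0, 0, 0], 60]
    - [[0, 0, 0], [0, 0, 0], 65]
    - [[0, 0, 0], [0, 0, 0], 65]
    - [[0, 0, 0], [0, 0, 0], 65]
    - [[0, 0, -3], [0, 0, 0], 65]
    - [[0, 0, -7], [0, 0, 0], 65]
    - [[0, 0, -11], [0, 0, 0], 65]
    - [[0, 0, -11.5], [0, 0, 0], 65]
    - [[0, 0, -11.5], [0, 0, 0], 65]

```text
clock: 7.67
position: [0.6453, 0.0861, 0.1806]
tool_rot: [3.137, -0.002, 1.43]
force: [-0.5, 0.3, -0.9]
grip_width: 0.0557
finger_force: 0.0
```

```bash
cat >> h.py <<'E'
def stack(near=(.643,.086)):
    s=bot.observe();c=cam('wrist',s);im,d=bot.grab_frame('wrist')
    P=pts(c,d,d>0);P=P[(np.hypot(*(P[:,:2]-near).T)<.019)]
    h,e=np.histogram(P[:,2]*1000,np.arange(0,72,3));print('stack z',dict(zip(e[:-1][h>0].tolist(),h[h>0].tolist())))
E
python3 -c "
from h import *
s=bot.observe();print(s['position'])
disc('cart',.0615,[.643,.086],.029,'w4',tol=.005);stack()
go(.424,-.074,.13,1.43)"
```

```text
[0.64526264 0.08614652 0.1805687 ]
cart n 1532 encl 644.2 86.3 29.3 zmed 0.06 mid [644.4  86.8]
stack z {0: 177, 3: 4, 12: 1, 15: 15, 18: 15, 21: 16, 24: 93, 27: 767, 30: 13}
go [-18.94 -19.51   4.72] [ 0. -0. -0.] t 7.77 q7 -0.13
```

View pics/w4.png

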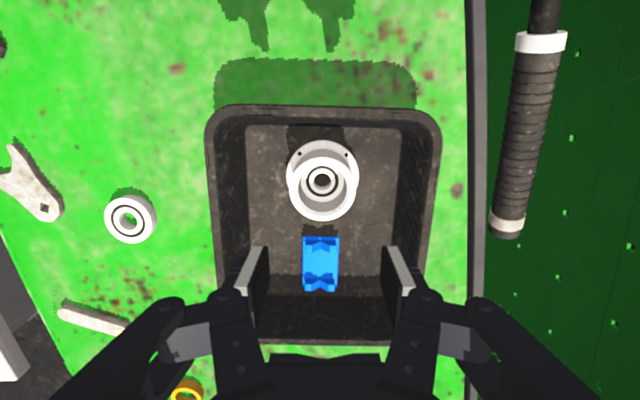

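```bash
python3 -c "
from h import *
go(.4135,-.1965,.12,1.43)"
```

```text
go [-31.22 -18.83   5.72] [ 0. -0. -0.] t 7.77 q7 -0.13
```

move_arm:
  series:
    - [[-31.2, -18.8, 2], [0, 0, 0], 100]
    - [[-31.2, -18.8, 4], [0, 0, 0], 100]
    - [[-31.2, -18.8, 5.7], [0, 0, 0], 100]
    - [[-31.2, -18.8, 5.7], [0, 0, 0], 100]
    - [[-31.2, -18.8, 5.7], [0, 0, 0], 100]
    - [[-31.2, -18.8, 5.7], [0, 0, 0], 100]
    - [[-31.2, -18.8, 5.7], [0, 0, 0], 100]
    - [[-31.2, -18.8, 5.7], [0, 0, 0], 100]
    - [[-31.2, -18.8, 5.7], [0, 0, 0], 100]
    - [[-31.2, -18.8, 5.7], [0, 0, 0], 100]
    - [[-31.2, -18.8, 5.7], [0, 0, 0], 100]
    - [[-31.2, -18.8, 5.7], [0, 0, 0], 100]
    - [[-31.2, -18.8, 5.7], [0, 0, 0], 100]

```text
clock: 8.85
position: [0.4143, -0.1957, 0.12]
tool_rot: [-3.141, -0.0, 1.431]
force: [0.4, 0.8, 0.0]
grip_width: 0.0855
finger_force: 0.0
```

```bash
python3 -c "
from h import *
s=bot.observe();print(s['position'],s['qpos'].round(2))
disc('ring',.014,[.4135,-.1965],.021)
for r in bot.find_in('wrist','distance_ring'):print(r)
go(.4135,-.1965,.004,1.43)"
```

```text
[ 0.41433545 -0.19565819  0.1199738 ] [ 0.03  0.47  0.36  2.14 -0.29  0.58  0.46]
ring n 878 encl 415.2 -195.2 20.9 zmed 0.0128 mid [ 415.2 -195.1]
{'bbox': [299.1, 166.4, 350.9, 215.7], 'conf': 0.7}
go [-0.1  -0.07 11.61] [-0.    -0.     0.002] t 8.95 q7 0.46
```

move_arm:
  series:
    - [[0.04, 0.06, 4], [0, 0, 0], 100]
    - [[0.04, 0.06, 8], [0, 0, 0], 100]
    - [[0.04, 0.06, 11], [0, 0, 0], 90]
    - [[0.04, 0.06, 11.4], [0, 0, 0], 80]
    - [[0.04, 0.06, 11.4], [0, 0, 0], 60]
    - [[0.04, 0.06, 11.4], [0, 0, 0], 30]
    - [[0.04, 0.06, 11.4], [0, 0, 0], 30]
    - [[0.04, 0.06, 11.4], [0, 0, 0], 30]
    - [[0.04, 0.06, 11.4], [0, 0, 0], 30]
    - [[0.04, 0.06, 11.4], [0, 0, 0], 30]
    - [[0.04, 0.06, 11.4], [0, 0, 0], 30]
    - [[0.04, 0.06, 8], [0, 0, 0], 30]
    - [[0.04, 0.06, 4], [0, 0, 0], 30]
    - [[0.04, 0.06, 0], [0, 0, 0], 30]
    - [[0.04, 0.06, 0], [0, 0, 0], 30]
  squeeze: 50

```text
clock: 10.2
position: [0.4172, -0.1973, 0.1273]
tool_rot: [3.132, 0.001, 1.429]
force: [2.4, -1.1, 1.0]
grip_width: 0.0383
finger_force: 50.4
```

```bash
python3 -c "
from h import *
s=bot.observe();print(s['position'])
held(('distance_ring','large_ring'))
go(.644,.0865,.175,1.43)"
```

```text
[ 0.41723979 -0.19728423  0.12734772]
distance_ring 0.87 tool-frame mm: encl 1.1 -0.1 21.2 mid [ 1.5  0.2 -3.9] z -4.4 tilt [-0.  0.]
go [31.15 18.72 -5.28] [ 0.003 -0.     0.001] t 10.35 q7 0.48
```

move_arm:
  series:
    - [[5, 3, -4], [0, 0, 0], 30]
    - [[31, 18.75, -5.5], [0, 0, 0], 30]
    - [[31, 18.75, -5.5], [0, 0, 0], 30]
    - [[31, 18.75, -5.5], [0, 0, 0], 30]
    - [[31, 18.75, -5.5], [0, 0, 0], 30]
    - [[31, 18.75, -5.5], [0, 0, 0], 30]
    - [[31, 18.75, -5.5], [0, 0, 0], 30]
    - [[31, 18.75, -5.5], [0, 0, 0], 30]
    - [[31, 18.75, -5.5], [0, 0, 0], 30]
    - [[31, 18.75, -5.5], [0, 0, 0], 30]
    - [[31, 18.75, -5.5], [0, 0, 0], 30]
    - [[31, 18.75, -5.5], [0, 0, 0], 30]
    - [[31, 18.75, -5.5], [0, 0, 0], 30]

```text
clock: 11.43
position: [0.6431, 0.0832, 0.1748]
tool_rot: [-3.141, 0.001, 1.428]
force: [-0.1, 1.3, -0.7]
grip_width: 0.0385
finger_force: 50.7
```

```bash
python3 -c "
from h import *
s=bot.observe();print(s['position'],s['tool_rot'])
held(('distance_ring',))
disc('cart',.0615,[.643,.086],.029,tol=.005)"
```

```text
[0.64305969 0.08315288 0.17480692] [-3.14055382e+00  7.62863759e-04  1.42829690e+00]
distance_ring 0.63 tool-frame mm: encl 1.1 0.2 20.9 mid [ 1.6  0.2 -3.8] z -4.3 tilt [ 0.001 -0.002]
cart n 1485 encl 644.3 86.6 29.1 zmed 0.0599 mid [644.2  88.2]
```

move_arm:
  series:
    - [[0.1, 0, 3], [0, 0, 0], 30]
    - [[0.2, 0, 6], [0, 0, 0], 30]
    - [[0.2, 0, 9], [0, 0, 0], 30]
    - [[0.2, 0, 9.7], [0, 0, 0], 30]
    - [[0.2, 0, 9.8], [0, 0, 0], 30]
    - [[0.2, 0, 9.8], [0, 0, 0], 30]
    - [[0.2, 0, 9.8], [0, 0, 0], 30]
    - [[0.2, 0, 9.8], [0, 0, 0], 30]

```text
clock: 12.25
position: [0.6449, 0.0864, 0.0791]
tool_rot: [3.139, -0.001, 1.43]
force: [0.2, -0.2, -1.4]
grip_width: 0.0386
finger_force: 50.7
```

move_arm:
  series:
    - [[-0.09, -0.08, 0.4], [0, 0, 0], 30]
    - [[-0.09, -0.08, 0.8], [0, 0, 0], 30]
    - [[-0.09, -0.08, 1.0], [0, 0, 0], 30]
    - [[-0.09, -0.08, 1.1], [0, 0, 0], 30]
    - [[-0.09, -0.08, 1.2], [0, 0, 0], 30]
    - [[-0.09, -0.08, 1.3], [0, 0, 0], 30]
    - [[-0.09, -0.08, 1.3], [0, 0, 0], 30]
    - [[-0.09, -0.08, 1.3], [0, 0, 0], 30]

```text
clock: 12.92
position: [0.6433, 0.0856, 0.0643]
tool_rot: [3.141, 0.0, 1.43]
force: [2.7, -0.0, -1.1]
grip_width: 0.0382
finger_force: 50.6
```

move_arm:
  series:
    - [[0, 0.06, 0], [0, 0, 0], 30]
    - [[0, 0.06, 0], [0, 0, 0], 30]
    - [[0, 0.06, 0], [0, 0, 0], 60]
    - [[0, 0.06, 0], [0, 0, 0], 65]
    - [[0, 0.06, 0], [0, 0, 0], 65]
    - [[0, 0.06, 0], [0, 0, 0], 65]
    - [[0, 0.06, -3], [0, 0, 0], 65]
    - [[0, 0.06, -7], [0, 0, 0], 65]
    - [[0, 0.06, -10], [0, 0, 0], 65]
    - [[0, 0.06, -11], [0, 0, 0], 65]
    - [[0, 0.06, -11], [0, 0, 0], 65]

```text
clock: 13.83
position: [0.645, 0.0856, 0.1774]
tool_rot: [3.137, -0.002, 1.43]
force: [0.1, -0.1, 0.0]
grip_width: 0.0557
finger_force: 0.0
```

```bash
python3 -c "
from h import *
s=bot.observe();print(s['position'])
disc('cart',.0615,[.643,.086],.029,'w5',tol=.005);stack()
go(.424,-.074,.12,1.43)"
```

```text
[0.64498866 0.08562897 0.17735265]
cart n 1570 encl 644.2 86.3 29.2 zmed 0.06 mid [644.4  86.9]
stack z {0: 181, 3: 3, 12: 1, 15: 13, 18: 19, 21: 14, 24: 63, 27: 416, 30: 36, 33: 37, 36: 35, 39: 202, 42: 295}
go [-18.89 -19.49   5.4 ] [-0. -0. -0.] t 13.93 q7 -0.11
```

View pics/w5.png

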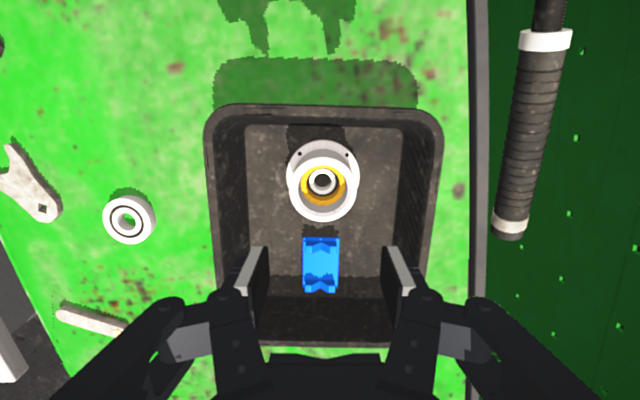

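move_arm:
  series:
    - [[-18.8, -19.4, 1], [0, 0, 0], 100]
    - [[-18.8, -19.4, 3], [0, 0, 0], 100]
    - [[-18.8, -19.4, 5.4], [0, 0, 0], 100]
    - [[-18.8, -19.4, 5.4], [0, 0, 0], 100]
    - [[-18.8, -19.4, 5.4], [0, 0, 0], 100]
    - [[-18.8, -19.4, 5.4], [0, 0, 0], 100]
    - [[-18.8, -19.4, 5.4], [0, 0, 0], 100]
    - [[-18.8, -19.4, 5.4], [0, 0, 0], 100]
    - [[-18.8, -19.4, 5.4], [0, 0, 0], 100]
    - [[-18.8, -19.4, 5.4], [0, 0, 0], 100]
    - [[-18.8, -19.4, 5.4], [0, 0, 0], 100]

```text
clock: 14.85
position: [0.4257, -0.0729, 0.12]
tool_rot: [-3.141, 0.0, 1.431]
force: [0.5, -0.1, -0.5]
grip_width: 0.0853
finger_force: 0.0
```

```bash
python3 -c "
from h import *
s=bot.observe();print(s['position'],s['qpos'].round(2))
disc('b',.014,[.424,-.074],.021)
go(.4255,-.0735,.006,1.43)"
```

```text
[ 0.42572645 -0.07288177  0.11998891] [-0.27  0.44  0.38  2.2  -0.31  0.55  0.21]
b n 1608 encl 425.3 -72.7 21.0 zmed 0.0127 mid [425.4 -72.5]
go [-7.000e-02 -1.000e-02  1.141e+01] [-0.     0.     0.001] t 14.9 q7 0.21
```

move_arm:
  series:
    - [[0, 0, 4], [0, 0, 0], 100]
    - [[0, 0, 8], [0, 0, 0], 100]
    - [[0, 0, 11], [0, 0, 0], 90]
    - [[0, 0, 11.5], [0, 0, 0], 80]
    - [[0, 0, 11.5], [0, 0, 0], 60]
    - [[0, 0, 11.5], [0, 0, 0], 30]
    - [[0, 0, 11.5], [0, 0, 0], 30]
    - [[0, 0, 11.5], [0, 0, 0], 30]
    - [[0, 0, 11.5], [0, 0, 0], 30]
    - [[0, 0, 11.5], [0, 0, 0], 30]
    - [[0, 0, 11.5], [0, 0, 0], 30]
    - [[0, 0, 8], [0, 0, 0], 30]
    - [[0, 0, 4], [0, 0, 0], 30]
    - [[0, 0, 0], [0, 0, 0], 30]
    - [[0, 0, 0], [0, 0, 0], 30]
    - [[0, 0, 0], [0, 0, 0], 30]
    - [[0, 0, 0], [0, 0, 0], 30]
  squeeze: 50

```text
clock: 16.32
position: [0.4254, -0.0728, 0.1208]
tool_rot: [3.14, -0.001, 1.431]
force: [0.3, -0.6, -1.9]
grip_width: 0.0384
finger_force: 51.0
```

```bash
python3 -c "
from h import *
s=bot.observe();print(s['position'])
held()
go(.644,.086,.175,1.43)"
```

```text
[ 0.42542147 -0.07280648  0.12081026]
bearing_a 0.74 tool-frame mm: encl 0.9 0.6 21.5 mid [ 1.3  0.3 -5.4] z -5.7 tilt [0.006 0.001]
go [18.84 19.47 -5.54] [-0.001  0.     0.   ] t 16.42 q7 0.23
```

move_arm:
  series:
    - [[3, 3, -4], [0, 0, 0], 30]
    - [[18.8, 19.47, -5.5], [0, 0, 0], 30]
    - [[18.8, 19.47, -5.5], [0, 0, 0], 30]
    - [[18.8, 19.47, -5.5], [0, 0, 0], 30]
    - [[18.8, 19.47, -5.5], [0, 0, 0], 30]
    - [[18.8, 19.47, -5.5], [0, 0, 0], 30]
    - [[18.8, 19.47, -5.5], [0, 0, 0], 30]
    - [[18.8, 19.47, -5.5], [0, 0, 0], 30]
    - [[18.8, 19.47, -5.5], [0, 0, 0], 30]
    - [[18.8, 19.47, -5.5], [0, 0, 0], 30]
    - [[18.8, 19.47, -5.5], [0, 0, 0], 30]
    - [[18.8, 19.47, -5.5], [0, 0, 0], 30]
    - [[18.8, 19.47, -2.5], [0, 0, 0], 30]
    - [[18.8, 19.47, 1], [0, 0, 0], 30]
    - [[18.8, 19.47, 4], [0, 0, 0], 30]
    - [[18.8, 19.47, 4.5], [0, 0, 0], 30]
    - [[18.8, 19.47, 4.5], [0, 0, 0], 30]
    - [[18.8, 19.47, 4.5], [0, 0, 0], 30]
    - [[18.8, 19.47, 4.5], [0, 0, 0], 30]

```text
clock: 18.0
position: [0.6454, 0.0853, 0.0774]
tool_rot: [3.139, -0.001, 1.429]
force: [-0.1, 0.4, -0.8]
grip_width: 0.0388
finger_force: 51.1
```

move_arm:
  series:
    - [[0.02, -0.08, 0.4], [0, 0, 0], 30]
    - [[0.02, -0.08, 0.8], [0, 0, 0], 30]
    - [[0.02, -0.08, 1.0], [0, 0, 0], 30]
    - [[0.02, -0.08, 1.1], [0, 0, 0], 30]
    - [[0.02, -0.08, 1.2], [0, 0, 0], 30]
    - [[0.02, -0.08, 1.3], [0, 0, 0], 30]
    - [[0.02, -0.08, 1.3], [0, 0, 0], 30]
    - [[0.02, -0.08, 1.3], [0, 0, 0], 30]

```text
clock: 18.67
position: [0.6436, 0.0857, 0.0623]
tool_rot: [-3.142, 0.0, 1.43]
force: [0.2, 0.0, -1.8]
grip_width: 0.0382
finger_force: 51.1
```

move_arm:
  series:
    - [[0, 0, 0], [0, 0, 0], 60]
    - [[0, 0, 0], [0, 0, 0], 65]
    - [[0, 0, 0], [0, 0, 0], 65]
    - [[0, 0, 0], [0, 0, 0], 65]
    - [[0, 0, -3], [0, 0, 0], 65]
    - [[0, 0, -7], [0, 0, 0], 65]
    - [[0, 0, -10], [0, 0, 0], 65]
    - [[0, 0, -11], [0, 0, 0], 65]
    - [[0, 0, -11], [0, 0, 0], 65]
    - [[0, 0, -11], [0, 0, 0], 65]

```text
clock: 19.5
position: [0.6436, 0.0859, 0.1724]
tool_rot: [3.141, -0.0, 1.43]
force: [0.5, -0.7, -1.2]
grip_width: 0.0553
finger_force: 0.0
```

```bash
cat >> h.py <<'E'
def blue(name=None):
    s=bot.observe();c=cam('wrist',s);im,d=bot.grab_frame('wrist')
    if name: save(name,im)
    i=im.astype(int);m=(i[...,2]>i[...,0]+50)&(i[...,2]>i[...,1]+25)
    P=pts(c,d,m);P=P[np.hypot(P[:,0]-.63,P[:,1]+.01)<.06]*1000
    print('blue',len(P),cv2.minAreaRect(P[:,:2].astype(np.float32)))
    T=P[P[:,2]>21.];print('tops',len(T),cv2.minAreaRect(T[:,:2].astype(np.float32)),np.median(T[:,2]))
E
python3 -c "
from h import *
s=bot.observe();print(s['position'])
disc('cart',.0615,[.643,.086],.029,'w6',tol=.005);stack();blue()
go(.595,.348,.12,1.84)"
```

```text
[0.64360582 0.08594587 0.17237539]
cart n 2190 encl 644.2 86.4 29.2 zmed 0.0595 mid [644.2  87. ]
stack z {0: 75, 3: 3, 12: 1, 15: 11, 18: 15, 21: 18, 24: 14, 27: 82, 30: 1, 42: 15, 45: 22, 48: 21, 51: 30, 54: 988, 57: 191}
blue 2126 ((626.6149291992188, -18.52581787109375), (78.08120727539062, 42.83209228515625), 80.75199890136719)
tops 305 ((627.3343505859375, -11.87899398803711), (57.29846954345703, 32.63605499267578), 80.29548645019531) 23.211838882799707
go [25.3  -8.43  5.09] [-0.002  0.    -0.41 ] t 19.65 q7 -0.09
```

View pics/w6.png

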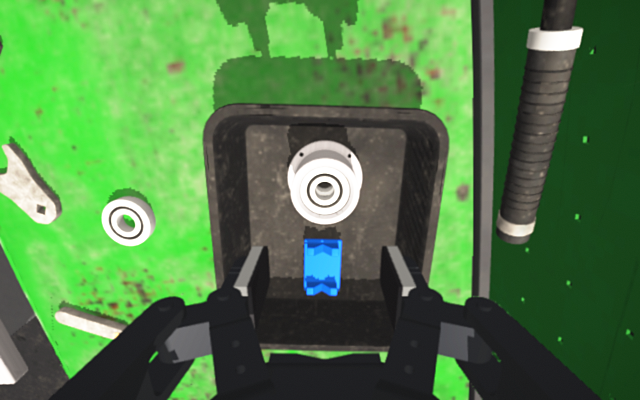

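move_arm:
  series:
    - [[25.3, -8.4, 2], [0, 0, -0.41], 80]
    - [[25.3, -8.4, 2], [0, 0, -0.41], 80]
    - [[25.3, -8.4, 3], [0, 0, -0.41], 80]
    - [[25.3, -8.4, 4], [0, 0, -0.41], 80]
    - [[25.3, -8.4, 4], [0, 0, -0.41], 80]
    - [[25.3, -8.4, 4], [0, 0, -0.41], 80]
    - [[25.3, -8.4, 4], [0, 0, -0.41], 80]
    - [[25.3, -8.4, 4], [0, 0, -0.41], 80]
    - [[25.3, -8.4, 4], [0, 0, -0.41], 80]
    - [[25.3, -8.4, 4], [0, 0, -0.41], 80]
    - [[25.3, -8.4, 4], [0, 0, -0.41], 80]

```text
clock: 20.57
position: [0.5965, 0.3465, 0.1321]
tool_rot: [-3.141, 0.001, 1.838]
force: [0.3, -0.5, 0.2]
grip_width: 0.0683
finger_force: 0.0
```

```bash
python3 -c "
from h import *
s=bot.observe();print(s['position'],s['tool_rot'])
c=cam('wrist',s);im,d=bot.grab_frame('wrist');save('w7',im)
P=pts(c,d,d>0);Q=P[(abs(P[:,0]-.595)<.05)&(abs(P[:,1]-.348)<.06)&(P[:,2]>.0035)&(P[:,2]<.03)]*1000
print(len(Q),cv2.minAreaRect(Q[:,:2].astype(np.float32)),np.percentile(Q[:,2],98))
ctr=Q[:,:2].mean(0);a=np.linalg.svd(Q[:,:2]-ctr,full_matrices=False)[2][0]
t=(Q[:,:2]-ctr)@a;n=(Q[:,:2]-ctr)@[-a[1],a[0]]
print(ctr,a,np.degrees(np.arctan2(a[1],a[0])))
for lo in np.arange(-36,36,6):
    k=(t>=lo)&(t<lo+6)
    if k.sum():print(lo,k.sum(),np.percentile(n[k],[2,98]).round(1),Q[k,2].max().round(1))
B=P[(P[:,2]>.03)&(P[:,2]<.09)];print('tall near',B[np.argsort(np.hypot(B[:,0]-.595,B[:,1]-.348))[:5]].round(3))
"
```

```text
[0.59649398 0.3464889  0.13210028] [-3.14129580e+00  7.50081662e-04  1.83801023e+00]
863 ((597.7738647460938, 351.2911682128906), (14.54598617553711, 68.59635925292969), 15.137333869934082) 15.025372540668958
[598.46108757 350.12679371] [ 0.2511875  -0.96793845] -75.45220637249331
-36 77 [-3.6  4. ] 12.5
-30 76 [-4.4  4.2] 12.8
-24 75 [-4.3  4.3] 12.8
-18 74 [-4.2  4.4] 12.6
-12 71 [-4.1  4.2] 12.6
-6 52 [-3.2  3. ] 11.9
0 60 [-4.  4.] 12.0
6 66 [-3.9  4.1] 12.7
12 66 [-3.8  4.2] 12.8
18 88 [-5.8  6.1] 14.4
24 118 [-7.3  7.1] 16.0
30 40 [-7.2  7.2] 15.5
tall near [[0.67  0.362 0.054]
 [0.671 0.359 0.051]
 [0.671 0.357 0.055]
 [0.671 0.356 0.053]
 [0.671 0.36  0.053]]
```

View pics/w7.png

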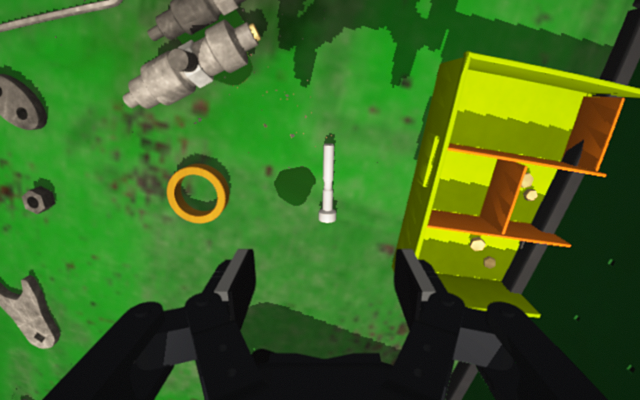

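move_arm:
  series:
    - [[0.43, 0.25, 4], [0, 0, 0.013], 60]
    - [[0.43, 0.25, 8], [0, 0, 0.013], 50]
    - [[0.43, 0.25, 10], [0, 0, 0.013], 45]
    - [[0.43, 0.25, 11], [0, 0, 0.013], 45]
    - [[0.43, 0.25, 11], [0, 0, 0.013], 45]
    - [[0.43, 0.25, 11], [0, 0, 0.013], 45]
    - [[0.43, 0.25, 11], [0, 0, 0.013], 45]
  squeeze: 40

```text
clock: 21.2
position: [0.5985, 0.353, 0.0243]
tool_rot: [3.139, -0.001, 1.826]
force: [0.1, 0.3, 0.2]
grip_width: 0.0385
finger_force: 0.0
```

```bash
python3 -c "
from h import *
go(.5978,.3513,.0045,1.825)
c=cam('wrist',bot.observe());s=bot.observe();im,d=bot.grab_frame('wrist')
P=pts(c,d,d>0);Q=P[(abs(P[:,0]-.5978)<.025)&(abs(P[:,1]-.351)<.045)&(P[:,2]>.004)&(P[:,2]<.02)]*1000
print(len(Q),cv2.minAreaRect(Q[:,:2].astype(np.float32)))"
```

```text
go [-0.15 -0.11  1.98] [ 0.002 -0.001  0.001] t 21.2 q7 -0.12
2092 ((598.0455932617188, 351.52001953125), (15.354349136352539, 68.77625274658203), 14.78404712677002)
```

move_arm:
  series:
    - [[-0.05, -0.04, 1], [0, 0, 0], 45]
    - [[-0.05, -0.04, 1.75], [0, 0, 0], 45]
    - [[-0.05, -0.04, 1.75], [0, 0, 0], 40]
    - [[-0.05, -0.04, 1.75], [0, 0, 0], 20]
    - [[-0.05, -0.04, 1.75], [0, 0, 0], 0]
    - [[-0.05, -0.04, 1.75], [0, 0, 0], 0]
    - [[-0.05, -0.04, 1.75], [0, 0, 0], 0]
    - [[-0.05, -0.04, 1.75], [0, 0, 0], 0]
    - [[-0.05, -0.04, 1.75], [0, 0, 0], 0]
    - [[-0.05, -0.04, 1.75], [0, 0, 0], 0]
    - [[-0.05, -0.04, 1.75], [0, 0, 0], 0]

```text
clock: 22.17
position: [0.597, 0.3523, 0.0049]
tool_rot: [3.142, -0.0, 1.827]
force: [1.2, 0.9, -0.3]
grip_width: 0.0108
finger_force: 38.9
```

move_arm:
  series:
    - [[0, 0, -2], [0, 0, 0], 0]
    - [[0, 0, -6], [0, 0, 0], 0]
    - [[0, 0, -10], [0, 0, 0], 0]
    - [[0, 0, -14], [0, 0, 0], 0]
    - [[0, 0, -17], [0, 0, 0], 0]
    - [[0, 0, -17], [0, 0, 0], 0]
    - [[0, 0, -17], [0, 0, 0], 0]
    - [[0, 0, -17], [0, 0, 0], 0]

```text
clock: 22.83
position: [0.5966, 0.3522, 0.1741]
tool_rot: [-3.141, 0.0, 1.827]
force: [0.5, 0.6, -0.6]
grip_width: 0.011
finger_force: 39.1
```

```bash
cat >> h.py <<'E'
def heldp(name=None):
    s=bot.observe(); c=cam('wrist',s); im,d=bot.grab_frame('wrist'); Rt=Ro.from_euler('xyz',s['tool_rot'])
    if name: save(name,im)
    Q=Rt.inv().apply(pts(c,d,d>0)-np.array(s['position']))*1000
    Q=Q[(abs(Q[:,1])<9.5)&(abs(Q[:,0])<50)&(Q[:,2]>-18)&(Q[:,2]<8)]
    for lo in range(-48,48,6):
        k=(Q[:,0]>=lo)&(Q[:,0]<lo+6)
        if k.sum()>3: print(lo,k.sum(),'y',np.percentile(Q[k,1],[3,97]).round(1),'ztop',np.percentile(Q[k,2],3).round(1))
    print('x',Q[:,0].min(),Q[:,0].max())
E
python3 -c "
from h import *
s=bot.observe();print(s['position'],s['grip_width'])
heldp('w8')
go(.6275,-.012,.175,1.401)"
```

```text
[0.59655391 0.35219099 0.1740556 ] 0.011015761670104216
-36 189 y [-6.   6.6] ztop -10.7
-30 388 y [-5.9  6.1] ztop -10.4
-24 167 y [-4.3  4. ] ztop -7.5
-18 175 y [-4.2  4.4] ztop -7.3
-12 216 y [-5.4  5.6] ztop -12.1
-6 190 y [-5.4  5.7] ztop -10.7
0 182 y [-5.4  5.6] ztop -8.7
6 493 y [-9.  9.] ztop -17.2
12 209 y [-3.9  4.2] ztop -7.5
18 218 y [-3.9  4.6] ztop -7.4
24 233 y [-3.8  4.6] ztop -7.7
30 254 y [-3.6  4.3] ztop -7.1
x -35.387945929961205 33.744250760046015
go [-36.    -6.21  -0.12] [-0.002  0.001  0.426] t 22.88 q7 -0.16
```

View pics/w8.png

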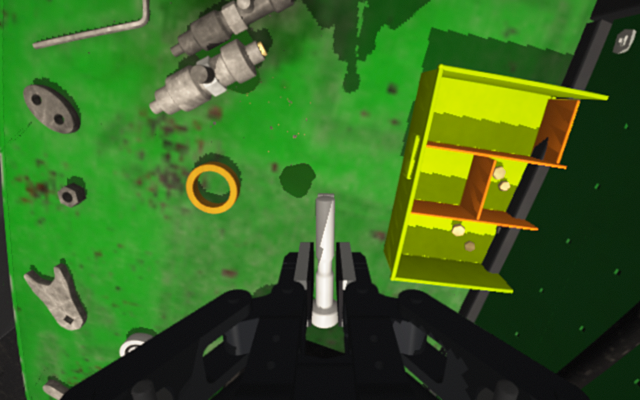

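move_arm:
  series:
    - [[-36, -6.2, 0], [0, 0, 0.426], 0]
    - [[-36, -6.2, 0], [0, 0, 0.426], 0]
    - [[-36, -6.2, 0], [0, 0, 0.426], 0]
    - [[-36, -6.2, 0], [0, 0, 0.426], 0]
    - [[-36, -6.2, 0], [0, 0, 0.426], 0]
    - [[-36, -6.2, 0], [0, 0, 0.426], 0]
    - [[-36, -6.2, 0], [0, 0, 0.426], 0]
    - [[-36, -6.2, 0], [0, 0, 0.426], 0]
    - [[-36, -6.2, 1], [0, 0, 0.426], 0]
    - [[-36, -6.2, 3], [0, 0, 0.426], 0]
    - [[-36, -6.2, 4], [0, 0, 0.426], 0]
    - [[-36, -6.2, 4], [0, 0, 0.426], 0]
    - [[-36, -6.2, 4], [0, 0, 0.426], 0]
    - [[-36, -6.2, 4], [0, 0, 0.426], 0]
    - [[-36, -6.2, 4], [0, 0, 0.426], 0]

```text
clock: 24.13
position: [0.6285, -0.0108, 0.1355]
tool_rot: [3.141, -0.0, 1.402]
force: [-0.3, -0.1, -0.8]
grip_width: 0.0109
finger_force: 39.1
```

```bash
python3 -c "
from h import *
s=bot.observe();print(s['position'],s['tool_rot'],s['grip_width'])
heldp(); blue('w9')
go(.6274,-.0112,.06,1.401)"
```

```text
[ 0.62852313 -0.01079797  0.13546853] [ 3.14082198e+00 -2.74148546e-04  1.40207560e+00] 0.010942803924777905
-36 192 y [-5.9  6.8] ztop -10.7
-30 391 y [-5.8  6.2] ztop -10.3
-24 170 y [-4.1  4.1] ztop -7.2
-18 169 y [-4.1  4.6] ztop -7.3
-12 213 y [-5.2  5.8] ztop -12.3
-6 190 y [-5.3  5.8] ztop -11.2
0 185 y [-5.2  5.8] ztop -8.7
6 496 y [-9.  9.] ztop -17.1
12 209 y [-3.8  4.3] ztop -7.5
18 223 y [-3.8  4.8] ztop -7.5
24 226 y [-3.7  4.7] ztop -7.4
30 259 y [-3.4  4.4] ztop -7.5
x -35.53630413837586 33.567547428738834
blue 2744 ((627.1303100585938, -13.970401763916016), (73.4371337890625, 42.837425231933594), 80.65129852294922)
tops 489 ((628.3468627929688, -8.911491394042969), (63.04994201660156, 33.19721221923828), 81.28142547607422) 23.394833537490168
go [-0.03 -0.11  7.54] [ 0.001 -0.     0.001] t 24.23 q7 0.05
```

View pics/w9.png

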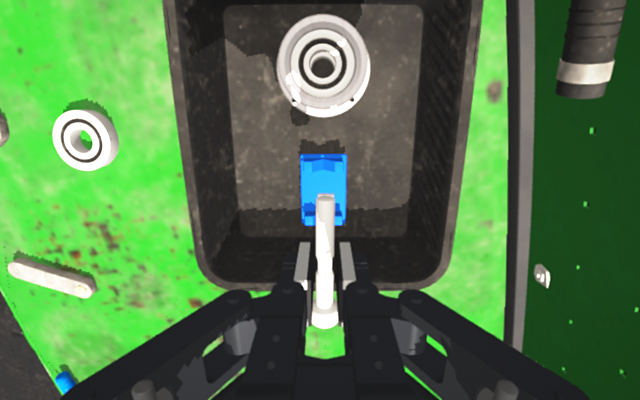

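move_arm:
  series:
    - [[0, -0.1, 4], [0, 0, 0], 0]
    - [[0, -0.1, 7], [0, 0, 0], 0]
    - [[0, -0.1, 8.5], [0, 0, 0], 0]
    - [[0, -0.1, 9.2], [0, 0, 0], 0]
    - [[0, -0.1, 9.4], [0, 0, 0], 0]
    - [[0, -0.1, 9.5], [0, 0, 0], 0]
    - [[0, -0.1, 9.5], [0, 0, 0], 0]
    - [[0, -0.1, 9.5], [0, 0, 0], 0]
    - [[0, -0.1, 9.5], [0, 0, 0], 0]

```text
clock: 24.98
position: [0.6277, -0.0115, 0.0408]
tool_rot: [3.14, -0.0, 1.401]
force: [0.3, 0.1, -1.3]
grip_width: 0.0112
finger_force: 39.1
```

```bash
python3 -c "
from h import *
s=bot.observe();print(s['position'],s['tool_rot'],s['force'])
go(.6273,-.0112,.03,1.401)"
```

```text
[ 0.62774689 -0.01147352  0.04082747] [ 3.14015948e+00 -4.04170670e-04  1.40084136e+00] [ 0.34244618  0.11532605 -1.29517621]
go [ 0.02 -0.05  1.08] [ 0.001 -0.    -0.   ] t 24.98 q7 0.1
```

move_arm:
  series:
    - [[0.02, -0.04, 0.4], [0, 0, 0], 0]
    - [[0.02, -0.04, 0.8], [0, 0, 0], 0]
    - [[0.02, -0.04, 1.1], [0, 0, 0], 0]
    - [[0.02, -0.04, 1.2], [0, 0, 0], 0]
    - [[0.02, -0.04, 1.3], [0, 0, 0], 0]
    - [[0.02, -0.04, 1.4], [0, 0, 0], 0]
    - [[0.02, -0.04, 1.4], [0, 0, 0], 0]
    - [[0.02, -0.04, 1.4], [0, 0, 0], 0]

```text
clock: 25.65
position: [0.6268, -0.0113, 0.0258]
tool_rot: [-3.142, 0.0, 1.401]
force: [0.6, 0.2, -1.6]
grip_width: 0.0108
finger_force: 39.1
```

move_arm:
  series:
    - [[0, 0.03, 0.1], [0, 0, 0], 0]
    - [[0, 0.03, 0.2], [0, 0, 0], 0]
    - [[0, 0.03, 0.3], [0, 0, 0], 0]
    - [[0, 0.03, 0.3], [0, 0, 0], 0]
    - [[0, 0.03, 0.3], [0, 0, 0], 0]

```text
clock: 26.07
position: [0.6274, -0.0114, 0.0229]
tool_rot: [3.141, -0.0, 1.401]
force: [1.0, -0.5, 1.5]
grip_width: 0.0109
finger_force: 39.3
```

move_arm:
  series:
    - [[0, 0, 0.1], [0, 0, 0], 0]
    - [[0, 0, 0.1], [0, 0, 0], 15]
    - [[0, 0, 0.1], [0, 0, 0], 20]
    - [[0, 0, 0.1], [0, 0, 0], 30]
    - [[0, 0, 0.1], [0, 0, 0], 35]
    - [[0, 0, 0.1], [0, 0, 0], 35]
    - [[0, 0, -1], [0, 0, 0], 35]
    - [[0, 0, -3], [0, 0, 0], 35]
    - [[0, 0, -6], [0, 0, 0], 35]
    - [[0, 0, -10], [0, 0, 0], 40]
    - [[0, 0, -14], [0, 0, 0], 60]
    - [[0, 0, -16], [0, 0, 0], 60]
    - [[0, 0, -16], [0, 0, 0], 60]
    - [[0, 0, -16], [0, 0, 0], 60]

```text
clock: 27.23
position: [0.6276, -0.0112, 0.1848]
tool_rot: [3.139, -0.001, 1.401]
force: [-0.3, 0.8, -0.1]
grip_width: 0.0511
finger_force: 0.0
```

```bash
python3 -c "
from h import *
s=bot.observe();print(s['position'],s['clock'])
c=cam('wrist',s);im,d=bot.grab_frame('wrist')
save('w10',im);stack()
P=pts(c,d,d>0)*1000
a=np.array([np.cos(1.401),np.sin(1.401)]);r=P[:,:2]-[627.3,-12.1];t=r@a;n=r@[a[1],-a[0]]
i=im.reshape(-1,3)
for lo in range(-42,42,6):
    k=(t>=lo)&(t<lo+6)&(abs(n)<12)&(P[:,2]>24.5)&(P[:,2]<50)
    if k.sum()>3:print(lo,k.sum(),'n',np.percentile(n[k],[3,97]).round(1),'ztop',np.percentile(P[k,2],97).round(1))
"
```

```text
[ 0.62758938 -0.01123692  0.18478553] 27.2333
stack z {0: 248, 3: 6, 15: 5, 18: 7, 21: 12, 24: 8, 27: 74, 30: 1, 42: 5, 45: 11, 48: 8, 51: 30, 54: 1210, 57: 234}
-36 47 n [-6.6  7.5] ztop 34.2
-30 105 n [-6.6  7.4] ztop 34.0
-24 54 n [-3.6  4.4] ztop 31.0
-18 53 n [-3.6  4.4] ztop 29.9
-12 55 n [-3.6  4.4] ztop 29.4
-6 42 n [-2.6  3.4] ztop 28.2
0 44 n [-3.2  3.4] ztop 27.8
6 49 n [-3.5  3.4] ztop 28.3
12 49 n [-3.5  4.3] ztop 27.8
18 40 n [-3.3  3.3] ztop 26.9
24 44 n [-8.9  9.8] ztop 26.8
30 20 n [-2.4  2.3] ztop 26.3
```

View pics/w10.png

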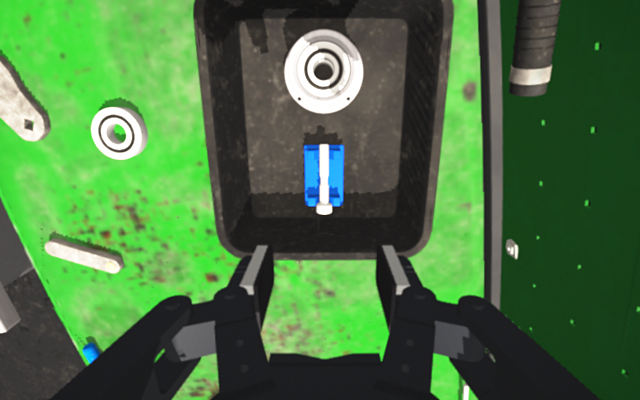

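```bash
python3 -c "
from workcell import bot
print(bot.job_done())"
```

```text
the job is handed in; nothing more can be done
None
```

I handed the job in at about 27 s. The cartridge holds bearing, ring, bearing, each measured at its fully seated height, and the plunger lies in both notches of the rest. The larger bearing, larger ring and bolt were never touched.

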